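Charge the bench mill and fit its clamp handle

ROBOT

A 7-joint arm with a two-finger parallel gripper is mounted at the origin on the work surface. World frame = base frame: x ahead of the robot, y to its left, z up, the work surface at z = 0. Lengths are in m, angles in rad, forces in N, time in s.
With the tool pointing down it reaches from about 0.425 to 0.925 m from the base axis. Payload 6.8 kg.
Tool frame: the origin (TCP) lies at the very end of the fingers, on their centre line; the grasp point (between the pads) lies 19 mm behind it; z points along the fingers, y is the line along which they close (so a half turn about z gives the same grasp; the last joint's range is limited). The gripper opens to 85 mm and grips with 20 to 120 N. Pads are 22 mm wide; open, the fingers measure 114 mm over their backs; the gripper's body (76 mm by 85 mm) begins 54 mm behind the grasp point. The pads swing forward as they close: fully open they stand 13 mm farther back than shut.
Start: joints at [-1.34, 0.477, 0.022, 1.555, -0.011, 1.109, -0.083], TCP at [0.224, 0.637, 0.231] pointing down, gripper open.
Joint ranges: [-2.96, 2.96], [-0.34, 2.1], [-1.41, 1.46], [0.24, 2.44], [-1.37, 4.51], [0.17, 1.92], [-2.96, 2.96]. Speed limits (rad/s): [2.39, 2.39, 3.14, 3.14, 3.14, 3.14, 3.14].

INTERFACE

Orientations are given as a rotation vector (axis times angle).
In Python, from bench import r gives the robot as it stands. The module is installed in compiled form; this text tells all that it offers.
- The arm moves only by the tool servo_tool, never from a script. Its argument "commands" is a list of rows, each a list of 7 numbers: the turn, a rotation vector about the world's x, y, z in degrees, then the shift along the world's x, y, z in mm, then the closure, from 0 (fully open) to 1 (shut). A call has 1 to 5 rows; each row is the pose to reach, as a shift and turn from the pose commanded when the call began; what a row does not reach only later rows make up. A row lasts 1/12 s, in which the tool goes at most 41.7 mm and 7.16 degrees, less where a joint would pass 70% of its speed; a pose out of reach is approached as far as the arm can. A call with a gripper value outside its range is refused whole. The fingers move at their own pace and stop on an object; "force" is the grip in N (left out, the last holds). Time passes only in rows, so rows that repeat a pose let the fingers close. It gives the time, the measured TCP pose, the force, the opening and the grip force at its end, in the units of the state.
- r.get_obs(): the state, without advancing time (a new reading comes with each control period).
- r.grab_frame(name): name is "scene" or "top" or "wrist"; returns (picture, depth): 400x640x3 uint8, blue, green, red; 400x640 float32, m along the optical axis (not along the pixel's ray), 0 where there is no reading.
- r.camera_info(name): a dict with "vertical_fov" (degrees; the focal length in pixels is half the picture's height over the tangent of half this angle, whatever the lens; pixels are square), "cx", "cy" (the principal point, pixels), "cam_to_world" (4x4, takes a point from camera to world coordinates); the wrist camera has in their place "T_tool_cam" (4x4, takes a point from camera to tool coordinates, whose origin is the TCP and whose axes are the flange's). Camera axes: x right, y up, looking along -z (the intrinsics and any distortion apply to the point x, -y, -z); pixel columns grow to the right and rows downward; lengths in m; the calibration is good to about 2 mm. A picture is of the moment at which its call begins: read the wrist's pose just before it. camera_info takes no time and is no camera call.
- r.hand_in(): hands the job in; it is judged then, once.
The state is a dict: "clock": time; "joints": joint angles; "qvel": joint speeds; "tau": joint torques, N m; "tcp_pos": TCP position; "orientation": TCP orientation; "contact_force": force on the tool from outside, world axes, zero at the start; "moment": the same for the moment, N m; "grip_width": finger opening in m; "gripper_force": force on a finger pad.
Only numpy, scipy, OpenCV 4.12 (cv2) and the standard library are available. Lean on these libraries where they do the work, as an engineer would, in place of code of your own. Each camera call takes 0.05 s, during which the arm holds its last target. There are 200 camera calls.

TASK

Pick up the white cup, tip all six ceramic grinding balls from it into the mill's steel jar, and stand the empty cup upright on the bench again. Put the clamp handle on the mill's square spindle, pushed fully down onto the collar; its arm may point any way that fits. Leave the other things on the bench where they are.

Things in the scene. Friction and masses are not known exactly. Their poses are not given: they have to be found in the camera images.
- mill: the bench mill, fixed: a grey box 150 (x) x 290 (y) mm whose flat deck is 60 mm above the bench, with a round open steel jar on its +y half and a short upright square spindle on its -y half, 160 mm apart. Origin: centre of its underside on the bench; its y axis runs from the spindle to the jar
- jar_floor (a point): centre of the jar's inner floor, 5 mm above the deck. The jar is inside 92 mm wide at the floor and 96 mm at the mouth (4 mm wall, 104 mm outside at the mouth), inside 55 mm deep
- jar_mouth (a point): centre of the jar's open mouth, at the height of its rim, 120 mm above the bench
- spindle_seat (a point): foot of the square spindle, on the top face of its round collar (44 mm across, 6 mm high, so 66 mm above the bench). From here the 16 mm square spindle rises 20 mm and then a 12 mm square tip another 6 mm. Its flats are square to the mill's x and y axes
- cup: white plastic cup, open on top, round and slightly tapered: 56 mm across at the foot, 64 mm at the rim, 68 mm high, 3 mm wall, 4 mm floor. Rigid; stands upright on the bench with the balls in it, 130 g in all; take it firmly or it swings in the grip. Origin: centre of its underside; z along its axis to the mouth
- cup_rim (a point): centre of the cup's mouth, 68 mm from its underside
- handle: removable clamp handle, lying flat, bore upright: dark steel hub 34 x 34 x 34 mm with a 20 mm square bore right through, flats square to x and y; a flat arm 16 mm wide (z 18.5 to 27.5 mm) runs from the hub to -x, with an upright round black grip (18 mm across, axis at x = -82 mm, top at z = 53.5 mm). About 150 g. Origin: centre of the hub's underside, on the bore axis
- ball0_center (a point): centre of one of the six white ceramic grinding balls, 18 mm across, 12 g, at first in the cup
- ball1_center (a point): centre of one of the six white ceramic grinding balls, 18 mm across, 12 g, at first in the cup
- ball2_center (a point): centre of one of the six white ceramic grinding balls, 18 mm across, 12 g, at first in the cup
- ball3_center (a point): centre of one of the six white ceramic grinding balls, 18 mm across, 12 g, at first in the cup
- ball4_center (a point): centre of one of the six white ceramic grinding balls, 18 mm across, 12 g, at first in the cup
- ball5_center (a point): centre of one of the six white ceramic grinding balls, 18 mm across, 12 g, at first in the cup
- brush: flat paint brush with wooden handle, 190 mm long; a bystander, loose, to be left alone. Origin: on its underside
- tape: roll of paper tape, 90 mm across, 25 mm high; a bystander, loose, to be left alone. Origin: on its underside
- resin_jar: closed white jar, 64 mm across, 100 mm high; a bystander, loose, to be left alone. Origin: on its underside
- bowl: empty white bowl, 110 mm across, 50 mm high; a bystander, loose, to be left alone. Origin: on its underside
- scissors: scissors with blue finger loops, about 190 mm long; a bystander, loose, to be left alone. Origin: on its underside
There are look-alikes about, which are no part of the job. Several things look just like the handle: the one meant starts farthest from the robot's base. Leave any orange look-alike of the cup alone.

How it is judged:
By the outcome, as a careful person would: the job done as asked, in the order asked, and still so for the second after the job is handed in, with the robot touching nothing.
It also fails if it takes over 72 s, if anything falls off the work surface, if the arm or the gripper's body presses on something with over 40 N, if the wrist force passes 120 N, or if a joint passes its speed limit or range.

## Working session

There is one attempt and no reset: what is moved stays moved. The work goes in short steps, Python scripts to look and compute and a tool call to move; the robot and the scene stay as the last step left them, time stands still between calls to the robot, and variables do not carry over. Pictures are saved under pics/ and viewed, at most 13 in all, crops included, and the job is handed in when it is done.

Besides the shell and the picture viewer there is one more tool, called after "Emit:" by a JSON object that holds its "api" and its "payload", one argument or row to a line. servo_tool: Moves the arm, as the interface text tells. Its arguments: {"type":"object","properties":{"commands":{"type":"array"},"force":{"type":"number"}},"required":["commands"]}

```bash
mkdir -p pics
cat > h.py <<'E'
import numpy as np, cv2
from scipy.spatial.transform import Rotation as R
from bench import r
def grab(n):
    o=r.get_obs(); im,d=r.grab_frame(n); np.savez(f'{n}.npz',im=im,d=d,p=o['tcp_pos'],o=o['orientation']); return im,d
def cam(n):
    c=r.camera_info(n)
    if n=='wrist':
        z=np.load('wrist.npz'); T=np.eye(4);T[:3,:3]=R.from_rotvec(z['o']).as_matrix();T[:3,3]=z['p']; M=T@c['T_tool_cam']
    else: M=c['cam_to_world']
    return 200/np.tan(np.radians(c['vertical_fov']/2)),c['cx'],c['cy'],np.array(M),c
def cloud(n):
    d=np.load(f'{n}.npz')['d'];f,cx,cy,M,c=cam(n)
    v,u=np.mgrid[:400,:640]
    P=np.stack([(u-cx)/f*d,-(v-cy)/f*d,-d],-1)
    return P@M[:3,:3].T+M[:3,3]
E
python3 - <<'E'
from h import *
for n in('top','scene'):
    im,d=grab(n); cv2.imwrite(f'pics/{n}0.png',im); c=r.camera_info(n); print(n,c)
print(r.get_obs())
P=cloud('top');print(P[::80,::120].round(3).tolist())
E
```

```text
top {'vertical_fov': 45.6024217054927, 'cx': 310.3646987460361, 'cy': 198.59427775451127, 'cam_to_world': array([[ 4.96774934e-03,  9.97337499e-01, -7.27546211e-02,
         4.04704915e-01],
       [-9.99769898e-01,  3.43522391e-03, -2.11743062e-02,
        -6.55201143e-04],
       [-2.08680012e-02,  7.28430688e-02,  9.97125074e-01,
         1.39082916e+00],
       [ 0.00000000e+00,  0.00000000e+00,  0.00000000e+00,
         1.00000000e+00]])}
scene {'vertical_fov': 45.995653834008834, 'cx': 324.7615329561735, 'cy': 201.71224617148656, 'cam_to_world': array([[ 0.04246812, -0.71739046,  0.69537571,  1.60259433],
       [ 0.99902976,  0.02236782, -0.03793698, -0.03478169],
       [ 0.01166159,  0.69631214,  0.71764434,  1.22685259],
       [ 0.        ,  0.        ,  0.        ,  1.        ]])}
{'clock': 0.1, 'joints': array([-1.34008504,  0.47772383,  0.02231416,  1.55632415, -0.01149132,
        1.1092954 , -0.08308755]), 'qvel': array([-7.47273644e-04, -3.31066332e-03,  1.91332743e-03, -2.47274123e-03,
       -7.73815044e-04, -1.15989598e-03, -5.76528330e-05]), 'tau': array([ 3.2203
[... 461 characters left out ...]
-0.753], [1.486, 0.938, -0.737], [1.481, 0.375, -0.734], [1.486, -0.181, -0.75], [1.489, -0.738, -0.761], [1.478, -1.279, -0.745]], [[1.11, 1.494, -0.749], [0.861, 0.602, 0.004], [0.84, 0.23, 0.067], [0.84, -0.112, 0.065], [0.811, -0.421, 0.151], [0.995, -1.068, -0.414]], [[0.68, 1.233, -0.399], [0.619, 0.594, 0.003], [0.621, 0.239, -0.005], [0.611, -0.112, 0.06], [0.621, -0.467, 0.002], [0.687, -1.059, -0.418]], [[0.37, 1.349, -0.593], [0.382, 0.588, -0.001], [0.384, 0.234, 0.002], [0.386, -0.116, 0.002], [0.388, -0.461, 0.004], [0.386, -0.98, -0.302]], [[0.251, 0.56, 0.556], [0.152, 0.578, 0.004], [0.154, 0.23, 0.0], [0.158, -0.115, 0.003], [0.161, -0.457, 0.003], [0.031, -1.232, -0.761]]]
```

View pics/top0.png

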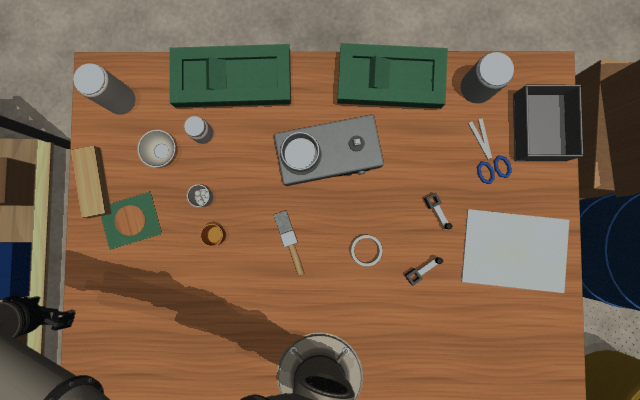

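View pics/scene0.png

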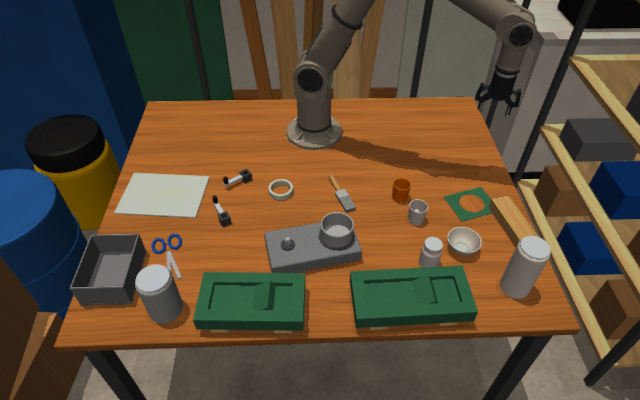

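The top view shows the cup with its balls at (199,196), the orange cup at (213,235), the mill jar at (300,153) and the spindle at (357,143). There are two handles, with hubs at about (432,200) and (412,277). I'll measure them.

Run:
```python
from h import *
for n in('top','scene'):
    c=cam(n)[4]; print([k for k in c])
P=cloud('top'); im=np.load('top.npz')['im']
def stat(name,u0,u1,v0,v1,zlo,zhi):
    Q=P[v0:v1,u0:u1].reshape(-1,3); Q=Q[(Q[:,2]>zlo)&(Q[:,2]<zhi)]
    (c,s,a)=cv2.minAreaRect((Q[:,:2]*1000).astype(np.float32))
    print(name,len(Q),Q.mean(0).round(4),'rect',np.round(c,1),np.round(s,1),round(a,1),'z95',np.percentile(Q[:,2],95).round(3))
stat('cup',180,218,178,212,.02,.1)
stat('cuprim',180,218,178,212,.058,.1)
stat('orange',195,230,218,250,.02,.1)
stat('resin',178,218,110,148,.02,.15)
stat('mill',265,395,105,195,.05,.07)
stat('jar rim',265,335,120,190,.108,.14)
stat('spindle',340,375,130,160,.075,.12)
stat('hA',415,460,185,240,.012,.08)
stat('hB',395,450,250,290,.012,.08)
stat('hA tall',415,460,185,240,.04,.08)
stat('hB tall',395,450,250,290,.04,.08)
crop=np.hstack([cv2.resize(im[180:240,410:470],None,fx=6,fy=6,interpolation=2),cv2.resize(im[125:185,330:390],None,fx=6,fy=6,interpolation=2)])
cv2.imwrite('pics/c1.png',crop)
```

```text
['vertical_fov', 'cx', 'cy', 'cam_to_world']
['vertical_fov', 'cx', 'cy', 'cam_to_world']
cup 370 [0.5102 0.3457 0.0446] rect [509.6 342.7] [62.8 61.6] 45.5 z95 0.072
cuprim 110 [0.5101 0.3449 0.0679] rect [509.6 342.7] [62.8 61.6] 45.5 z95 0.073
orange 234 [0.3994 0.3089 0.0523] rect [399.9 302.6] [62.5 61.7] 66.8 z95 0.072
resin 545 [0.6939 0.3426 0.0851] rect [697.9 347.5] [59.6 61. ] 1.9 z95 0.105
mill 4816 [ 0.6415 -0.0304  0.062 ] rect [642.3 -23.1] [152.8 290.2] 11.5 z95 0.068
jar rim 226 [0.6316 0.0567 0.1197] rect [628.2  56.5] [103.3 100.4] 0.2 z95 0.124
spindle 39 [ 0.6573 -0.1006  0.09  ] rect [ 658.5 -100.9] [16.6 15.9] 10.9 z95 0.095
hA 309 [ 0.4721 -0.3351  0.033 ] rect [ 468.2 -338.4] [107.6  35.3] 27.6 z95 0.054
hB 313 [ 0.3029 -0.2894  0.0331] rect [ 305.6 -294.8] [ 35.5 108.1] 35.2 z95 0.055
hA tall 40 [ 0.4337 -0.3545  0.0515] rect [ 463.6 -335.9] [97.7 31.4] 23.8 z95 0.058
hB tall 51 [ 0.3226 -0.3157  0.0503] rect [ 304.8 -296.6] [ 29.9 104.1] 28.7 z95 0.058
```

View pics/c1.png

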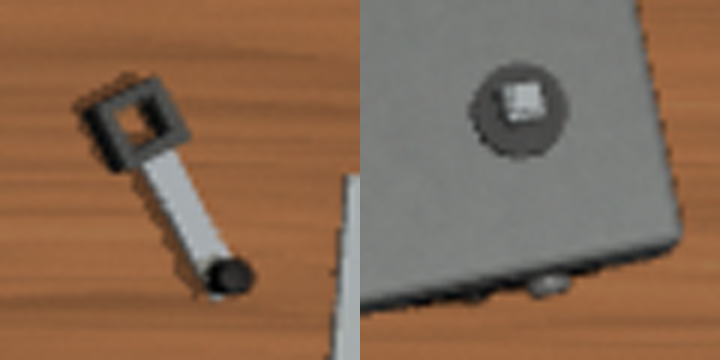

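The left crop shows handle A: hub bore at (137,118), arm to the lower right, grip at (232,275). It is farther out (0.58 m) than handle B (0.42 m), so A is the one meant. The right crop shows the spindle at (523,102) and a small knob on the mill's near side at (548,285).

Plan: grip the cup from the side with the tool tilted about the radial axis, then pour by rolling the wrist. First I'll test the direction of that tilt.

```bash
cat >> h.py <<'E'
def toolR(d,y):
    d=np.array(d,float);d/=np.linalg.norm(d);y=np.array(y,float);y-=d*(y@d);y/=np.linalg.norm(y)
    return np.stack([np.cross(y,d),y,d],1)
def delta(Rt,pt):
    o=r.get_obs();Rc=R.from_rotvec(o['orientation']).as_matrix()
    w=np.degrees(R.from_matrix(Rt@Rc.T).as_rotvec());print('turn',w.round(1),'|',np.linalg.norm(w).round(1),'shift',(np.array(pt)-o['tcp_pos']*1000).round(1),'q',o['joints'].round(2),'t',round(o['clock'],2))
def side(az,phi,roll=0):   # closing axis radial at az deg, tool tilted phi from down toward -t, rolled about tool z
    a=np.radians(az);p=np.radians(phi);er=np.array([np.cos(a),np.sin(a),0]);t=np.array([-er[1],er[0],0])
    d=-t*np.sin(p)-np.array([0,0,np.cos(p)]);M=toolR(d,er)
    return M@R.from_euler('z',roll,degrees=True).as_matrix()
E
python3 - <<'E'
from h import *
delta(side(33.9,0),[420,470,200]);delta(side(33.9,65),[477,392,71])
P=cloud('top');Q=P[165:182,345:375].reshape(-1,3);print(Q[(Q[:,2]>.005)&(Q[:,2]<.058)].round(3)[:40].tolist())
E
```

```text
turn [  0.1  -0.1 -36.7] | 36.7 shift [ 195.8 -166.1  -30.4] q [-1.34  0.48  0.02  1.56 -0.01  1.11 -0.08] t 0.1
turn [-40.4 -52.2 -32.6] | 73.6 shift [ 252.8 -244.1 -159.4] q [-1.34  0.48  0.02  1.56 -0.01  1.11 -0.08] t 0.1
[[0.597, -0.101, 0.057], [0.598, -0.103, 0.057], [0.598, -0.126, 0.056], [0.595, -0.106, 0.057], [0.595, -0.126, 0.057], [0.595, -0.137, 0.057], [0.595, -0.14, 0.058], [0.595, -0.143, 0.053], [0.595, -0.149, 0.053], [0.592, -0.092, 0.057], [0.592, -0.095, 0.056], [0.592, -0.101, 0.053], [0.592, -0.123, 0.057], [0.592, -0.137, 0.058], [0.592, -0.143, 0.054], [0.593, -0.146, 0.052], [0.592, -0.148, 0.057], [0.592, -0.152, 0.054], [0.589, -0.087, 0.055], [0.589, -0.115, 0.054], [0.589, -0.123, 0.055], [0.589, -0.126, 0.057], [0.589, -0.129, 0.057], [0.589, -0.132, 0.056], [0.59, -0.135, 0.05], [0.59, -0.138, 0.052], [0.591, -0.142, 0.041], [0.592, -0.145, 0.039], [0.592, -0.148, 0.039], [0.592, -0.151, 0.033], [0.593, -0.154, 0.028], [0.586, -0.081, 0.057], [0.586, -0.089, 0.057], [0.586, -0.098, 0.057], [0.586, -0.103, 0.057], [0.587, -0.115, 0.053], [0.586, -0.118, 0.055], [0.587, -0.121, 0.052], [0.587, -0.124, 0.048], [0.587, -0.127, 0.049]]
```

Emit:
{"api": "servo_tool", "payload": {
  "commands": [
    [0,0,-7,35,-30,0,0],
    [0,0,-14,75,-65,-5,0],
    [0,0,-21,115,-100,-10,0],
    [0,0,-28,150,-130,-15,0],
    [0,0,-35,185,-155,-20,0]
  ],
  "force": 80
}}

```text
clock: 0.52
tcp_pos: [0.3834, 0.5006, 0.2147]
orientation: [-1.444, -2.79, 0.001]
contact_force: [0.4, -0.0, 0.5]
grip_width: 0.0852
gripper_force: 0.0
```

Emit:
{"api": "servo_tool", "payload": {
  "commands": [
    [-5.5,-3.9,0,0,0,0,0],
    [-11,-7.6,0,0,0,0,0],
    [-16.6,-11.2,0,0,0,0,0],
    [-16.6,-11.2,0,0,0,0,0]
  ]
}}

```text
clock: 0.85
tcp_pos: [0.3773, 0.5067, 0.2124]
orientation: [1.279, 2.517, -0.245]
contact_force: [-1.6, 1.9, -1.4]
grip_width: 0.0855
gripper_force: 0.0
```

Run:
```python
from h import *
delta(side(33.9,65),[477,392,71]);delta(side(33.9,65),[522,324,33])
```

```text
turn [-36.3 -26.2  -1.7] | 44.8 shift [  99.7 -114.7 -141.4] q [-1.38  0.53  0.28  1.6   0.17  1.22 -0.56] t 0.85
turn [-36.3 -26.2  -1.7] | 44.8 shift [ 144.7 -182.7 -179.4] q [-1.38  0.53  0.28  1.6   0.17  1.22 -0.56] t 0.85
```

Emit:
{"api": "servo_tool", "payload": {
  "commands": [
    [-5.8,-4.0,-0.3,15,-15,-15,0],
    [-11.5,-8.0,-0.5,30,-35,-35,0],
    [-17,-12,-0.8,50,-55,-55,0],
    [-23,-16,-1,65,-75,-75,0],
    [-29,-20.5,-1.4,80,-92,-100,0]
  ]
}}

```text
clock: 1.27
tcp_pos: [0.4635, 0.4105, 0.1155]
orientation: [1.049, 1.969, -0.551]
contact_force: [0.4, 1.5, -0.7]
grip_width: 0.0854
gripper_force: 0.0
```

Run:
```python
from h import *
delta(side(33.9,65),[477,392,71]);delta(side(33.9,65),[522,324,33])
```

```text
turn [-8.  -5.5  0. ] | 9.7 shift [ 13.5 -18.5 -44.5] q [-1.49  0.87  0.44  1.63  0.49  1.27 -0.8 ] t 1.27
turn [-8.  -5.5  0. ] | 9.7 shift [ 58.5 -86.5 -82.5] q [-1.49  0.87  0.44  1.63  0.49  1.27 -0.8 ] t 1.27
```

Emit:
{"api": "servo_tool", "payload": {
  "commands": [
    [-4,-2.8,0,6,-10,-22,0],
    [-8,-5.5,0,13,-18,-44,0],
    [-8,-5.5,0,13,-18,-44,0],
    [-8,-5.5,0,13,-18,-44,0]
  ]
}}

```text
clock: 1.6
tcp_pos: [0.4743, 0.3913, 0.0683]
orientation: [0.968, 1.824, -0.625]
contact_force: [0.5, 0.6, 1.5]
grip_width: 0.0855
gripper_force: 0.0
```

Run:
```python
from h import *
im,d=grab('wrist');cv2.imwrite('pics/w1.png',im)
delta(side(33.9,65),[477,392,71]);delta(side(33.9,65),[522,324,33])
P=cloud('wrist');Q=P.reshape(-1,3);Q=Q[(np.hypot(Q[:,0]-.51,Q[:,1]-.343)<.05)&(Q[:,2]>.062)&(Q[:,2]<.08)]
print(len(Q));(c,s,a)=cv2.minAreaRect((Q[:,:2]*1000).astype(np.float32));print(c,s)
```

```text
turn [-0.1 -0.2  0.1] | 0.3 shift [ 1.3 -0.6 -0.5] q [-1.51  1.02  0.47  1.62  0.54  1.29 -0.87] t 1.65
turn [-0.1 -0.2  0.1] | 0.3 shift [ 46.3 -68.6 -38.5] q [-1.51  1.02  0.47  1.62  0.54  1.29 -0.87] t 1.65
818
(507.2403259277344, 353.6502380371094) (44.77058410644531, 62.58540344238281)
```

View pics/w1.png

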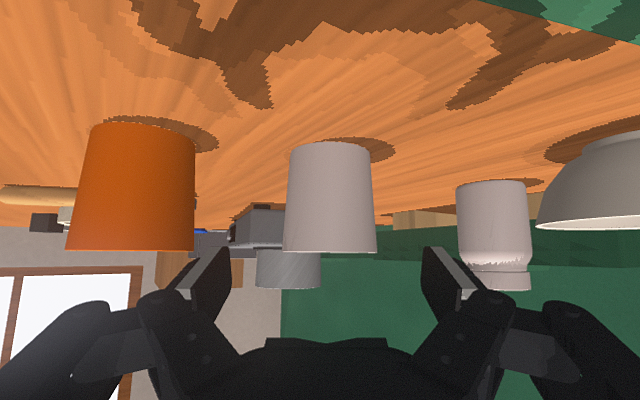

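The wrist view is upside down. The white cup at (330,195) sits midway between the fingers (about 225 and 430), with the orange cup to the left at (135,190). The camera seems to be under the gripper, so I'll check its height.

Run:
```python
from h import *
f,cx,cy,M,c=cam('wrist');print(c['T_tool_cam'].round(3),M[:3,3])
```

```text
[[ 0.     0.964  0.264  0.068]
 [ 1.    -0.     0.    -0.001]
 [ 0.     0.264 -0.964 -0.142]
 [ 0.     0.     0.     1.   ]] [0.38589386 0.52173068 0.06723228]
```

Emit:
{"api": "servo_tool", "payload": {
  "commands": [
    [6.2,4.2,0,3,-3,10,0],
    [12.4,8.4,0,7,-7,17,0],
    [12.4,8.4,0,20,-28,0,0],
    [12.4,8.4,0,33,-47,-20,0],
    [12.4,8.4,0,45,-64.5,-38,0]
  ]
}}

```text
clock: 2.07
tcp_pos: [0.5235, 0.329, 0.0385]
orientation: [1.103, 2.053, -0.497]
contact_force: [-0.2, 0.3, -0.5]
grip_width: 0.0855
gripper_force: 0.0
```

Emit:
{"api": "servo_tool", "payload": {
  "commands": [
    [0,0,0,0,0,0,0],
    [0,0,0,0,0,0,0]
  ]
}}

```text
clock: 2.23
tcp_pos: [0.5223, 0.3275, 0.0369]
orientation: [1.101, 2.051, -0.506]
contact_force: [0.4, 0.4, 0.2]
grip_width: 0.0854
gripper_force: 0.0
```

Run:
```python
from h import *
delta(side(33.9,50),[520.3,327.1,28])
```

```text
turn [-0.4 -0.1  0.3] | 0.5 shift [-2.  -0.4 -8.9] q [-1.35  0.9   0.44  1.76  0.53  0.99 -0.81] t 2.23
```

Emit:
{"api": "servo_tool", "payload": {
  "commands": [
    [0,0,0,-2,0,-8,0],
    [0,0,0,-2,0,-8,0],
    [0,0,0,-2,0,-8,1],
    [0,0,0,-2,0,-8,1],
    [0,0,0,-2,0,-8,1]
  ]
}}

```text
clock: 2.65
tcp_pos: [0.5187, 0.3295, 0.0262]
orientation: [1.092, 2.052, -0.509]
contact_force: [-2.3, 2.1, 7.1]
grip_width: 0.0605
gripper_force: 83.9
```

Emit:
{"api": "servo_tool", "payload": {
  "commands": [
    [0,0,0,0,0,0,1],
    [0,0,0,0,0,0,1],
    [0,0,0,0,0,0,1],
    [0,0,0,0,0,0,1],
    [0,0,0,0,0,0,1]
  ]
}}

```text
clock: 3.07
tcp_pos: [0.5187, 0.3295, 0.0262]
orientation: [1.092, 2.052, -0.509]
contact_force: [-3.3, 2.6, 6.4]
grip_width: 0.0604
gripper_force: 84.0
```

Emit:
{"api": "servo_tool", "payload": {
  "commands": [
    [0,0,0,0,0,15,1],
    [0,0,0,0,0,40,1],
    [0,0,0,0,0,70,1],
    [0,0,0,0,0,105,1],
    [0,0,0,0,0,140,1]
  ]
}}

```text
clock: 3.48
tcp_pos: [0.5182, 0.3276, 0.167]
orientation: [1.093, 2.052, -0.512]
contact_force: [-0.2, -0.0, -0.8]
grip_width: 0.0601
gripper_force: 86.1
```

Run:
```python
from h import *
o=r.get_obs();print(o['contact_force'],o['grip_width'])
# pour stance over jar: mouth roll test
J=np.array([628.2,56.5])
for phi in(50,85):
  for az in(5,):
    M=side(az,phi);G=np.array([628-30,56.5,215]);delta(M,G+25*M[:,2])
im,d=grab('wrist');cv2.imwrite('pics/w2.png',im)
```

```text
[-0.18029788 -0.01909706 -0.78468072] 0.06010464340115709
turn [ -0.1  -0.2 -28.8] | 28.8 shift [  81.5 -290.1   32. ] q [-1.38  0.7   0.48  1.76  0.54  1.16 -0.69] t 3.48
turn [-33.4 -12.  -27.9] | 45.1 shift [  82.  -295.9   45.8] q [-1.38  0.7   0.48  1.76  0.54  1.16 -0.69] t 3.48
```

View pics/w2.png

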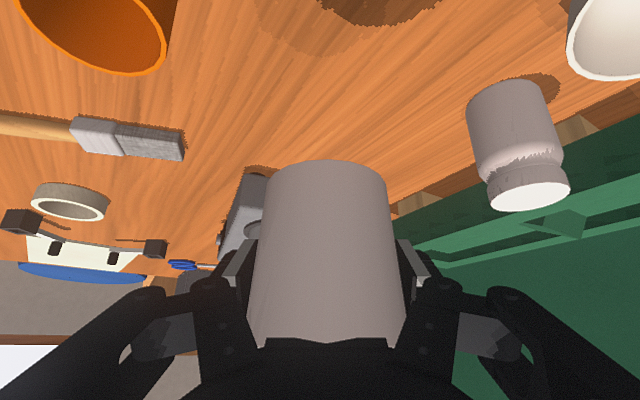

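The cup hangs firmly and upright in the grip at (325,250). I'll pour by tilting the tool back through vertical to the other side, which keeps the gripper body above the mouth. First I'll carry the cup over the jar.

Run:
```python
from h import *
G=np.array([626,81.5,200]);M0=side(5,50);delta(M0,G+25*M0[:,2])
for a,b in((50,15),(15,-20),(-20,-55),(-55,-70)):
    A,B=side(5,a),side(5,b);print(a,b,np.degrees(R.from_matrix(B@A.T).as_rotvec()).round(1),(25*(B-A)[:,2]).round(1))
```

```text
turn [ -0.3   0.2 -28.8] | 28.8 shift [ 106.6 -266.5    9.8] q [-1.38  0.69  0.48  1.75  0.55  1.17 -0.68] t 3.53
50 15 [34.9  3.1 -0. ] [-1.1 12.6 -8.1]
15 -20 [34.9  3.1  0. ] [-1.3 15.   0.7]
-20 -55 [34.9  3.1 -0. ] [-1.  11.9  9.2]
-55 -70 [14.9  1.3 -0. ] [-0.3  3.   5.8]
```

Emit:
{"api": "servo_tool", "payload": {
  "commands": [
    [0,0,-2,6,-15,6,1],
    [0,0,-5,18,-45,12,1],
    [0,0,-8,32,-80,16,1],
    [0,0,-11,45,-112,18,1],
    [0,0,-14.4,58,-144,18,1]
  ]
}}

```text
clock: 3.95
tcp_pos: [0.5766, 0.1812, 0.1835]
orientation: [1.364, 1.922, -0.637]
contact_force: [0.8, 0.7, -1.3]
grip_width: 0.0606
gripper_force: 86.3
```

Emit:
{"api": "servo_tool", "payload": {
  "commands": [
    [0,0,-3.5,13,-32,0,1],
    [0,0,-7,26,-64,0,1],
    [0,0,-10.5,38,-92,0,1],
    [0,0,-13,46,-112,0,1],
    [0,0,-14.4,51,-121,0,1]
  ]
}}

```text
clock: 4.37
tcp_pos: [0.6276, 0.0569, 0.1838]
orientation: [1.624, 1.759, -0.761]
contact_force: [-0.3, -0.0, 0.2]
grip_width: 0.0601
gripper_force: 86.4
```

Run:
```python
from h import *
G=np.array([626,81.5,200]);M0=side(5,50);delta(M0,G+25*M0[:,2])
```

```text
turn [ 0.  -0.1  0.5] | 0.5 shift [0.1 5.5 0.2] q [-0.97  0.75  0.62  1.69  0.44  1.18 -0.59] t 4.37
```

Emit:
{"api": "servo_tool", "payload": {
  "commands": [
    [6,0.5,0,0,3,-2,1],
    [13,1.1,0,0,7,-4,1],
    [20,1.8,0,0,11,-6,1],
    [27,2.4,0,-1,15,-7,1],
    [34.9,3.1,0,-1,18,-8,1]
  ]
}}

```text
clock: 4.78
tcp_pos: [0.6264, 0.0828, 0.1756]
orientation: [1.977, 2.168, -0.266]
contact_force: [-0.5, -0.5, -2.2]
grip_width: 0.0608
gripper_force: 86.6
```

Emit:
{"api": "servo_tool", "payload": {
  "commands": [
    [6,0.5,0,0,3,0,1],
    [12,1,0,0,6,0,1],
    [19,1.7,0,0,9,0,1],
    [27,2.4,0,-1,12,0,1],
    [34.9,3.1,0,-1,15,0.7,1]
  ]
}}

```text
clock: 5.2
tcp_pos: [0.6256, 0.0966, 0.1769]
orientation: [-1.949, -2.136, -0.312]
contact_force: [-0.2, 0.2, -1.7]
grip_width: 0.0604
gripper_force: 86.5
```

Emit:
{"api": "servo_tool", "payload": {
  "commands": [
    [4,0.4,0,0,1.5,1,1],
    [8,0.7,0,0,3,2,1],
    [12,1.1,0,0,4.5,3,1],
    [15,1.3,0,0,5.5,4,1],
    [18,1.6,0,0,6.5,5,1]
  ]
}}

```text
clock: 5.62
tcp_pos: [0.625, 0.1021, 0.1804]
orientation: [-1.766, -1.932, -0.573]
contact_force: [-0.4, -0.1, -2.5]
grip_width: 0.0602
gripper_force: 86.4
```

Emit:
{"api": "servo_tool", "payload": {
  "commands": [
    [3,0.3,0,0,1,1,1],
    [6,0.5,0,0,2,2,1],
    [9,0.8,0,0,3,2.5,1],
    [12,1.1,0,0,4,3,1],
    [15,1.3,0,0,5,4,1]
  ]
}}

```text
clock: 6.03
tcp_pos: [0.6251, 0.1076, 0.1845]
orientation: [-1.6, -1.753, -0.764]
contact_force: [0.7, -0.2, -1.5]
grip_width: 0.0602
gripper_force: 86.7
```

Run:
```python
from h import *
G=np.array([626,81.5,200]);M0=side(5,-55);delta(M0,G+25*M0[:,2])
im,d=grab('scene');a=cv2.resize(im[180:280,290:400],None,fx=3.5,fy=3.5)
im,d=grab('top');b=cv2.resize(im[110:210,250:360],None,fx=3.5,fy=3.5);cv2.imwrite('pics/p1.png',np.hstack([a,b]))
```

```text
turn [ 3.9  0.3 -0.2] | 3.9 shift [-0.9 -5.7  1.2] q [ 0.15  0.64 -0.04  1.7  -0.91  1.23  0.73] t 6.03
```

View pics/p1.png

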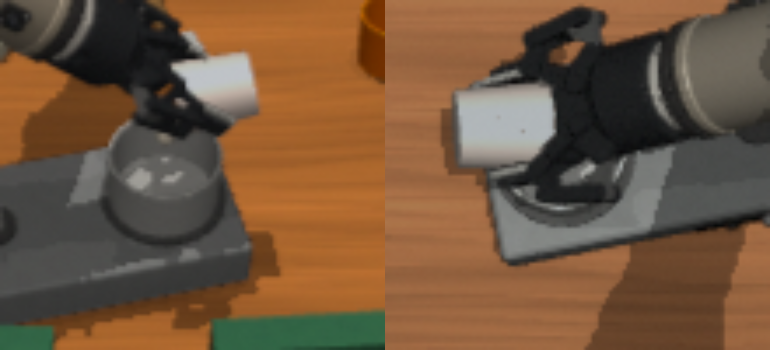

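The cup is at about 101° tilt and balls are appearing in the jar, at (150,178) in the left crop. I'll tilt further.

Emit:
{"api": "servo_tool", "payload": {
  "commands": [
    [4,0.4,0,0,0,1,1],
    [8,0.7,0,0,-1,2,1],
    [12,1.1,0,0,-2,3,1],
    [16,1.4,0,0,-3,5,1],
    [20,1.8,0,0,-4,6,1]
  ]
}}

```text
clock: 6.55
tcp_pos: [0.6256, 0.1037, 0.1914]
orientation: [-1.368, -1.501, -0.979]
contact_force: [0.2, -0.5, -1.1]
grip_width: 0.0606
gripper_force: 86.9
```

Emit:
{"api": "servo_tool", "payload": {
  "commands": [
    [2,0.2,0,0,0,0,1],
    [2,0.2,0,0,0,0,1],
    [2,0.2,0,0,0,0,1],
    [2,0.2,0,0,0,0,1],
    [0,0,0,0,0,0,1]
  ]
}}

```text
clock: 6.97
tcp_pos: [0.6253, 0.1036, 0.1902]
orientation: [-1.371, -1.502, -0.976]
contact_force: [0.4, -0.8, -0.6]
grip_width: 0.0603
gripper_force: 86.7
```

Run:
```python
from h import *
G=np.array([626,81.5,200]);M0=side(5,-70);delta(M0,G+25*M0[:,2]);M0=side(5,15);delta(M0,G+25*M0[:,2])
```

```text
turn [-0.9 -0.1 -0.2] | 0.9 shift [-1.3  1.3  1.3] q [ 0.3   0.8  -0.13  1.66 -1.07  1.43  0.89] t 6.97
turn [-85.6  -7.7  -0.2] | 85.9 shift [  1.3 -28.6 -14.3] q [ 0.3   0.8  -0.13  1.66 -1.07  1.43  0.89] t 6.97
```

Emit:
{"api": "servo_tool", "payload": {
  "commands": [
    [-7,-0.6,0,0,0,3,1],
    [-14,-1.2,0,0,0,6,1],
    [-21,-1.9,0,0,0,6,1],
    [-28,-2.5,0,0,-1,6,1],
    [-34.9,-3.1,0,1,-3,4,1]
  ]
}}

```text
clock: 7.38
tcp_pos: [0.6278, 0.1004, 0.1981]
orientation: [-1.771, -1.942, -0.575]
contact_force: [-0.6, 0.2, -0.0]
grip_width: 0.0604
gripper_force: 86.6
```

Emit:
{"api": "servo_tool", "payload": {
  "commands": [
    [-7,-0.6,0,0,-2,0,1],
    [-14,-1.2,0,0,-4,0,1],
    [-21,-1.9,0,0,-6,-1,1],
    [-28,-2.5,0,0,-10,-2,1],
    [-34.9,-3.1,0,1,-14,-3,1]
  ]
}}

```text
clock: 7.8
tcp_pos: [0.6287, 0.0876, 0.1954]
orientation: [-2.115, -2.317, -0.02]
contact_force: [-0.0, 0.1, -0.9]
grip_width: 0.0603
gripper_force: 86.6
```

Emit:
{"api": "servo_tool", "payload": {
  "commands": [
    [-7,-0.6,0,0,12,0,1],
    [-14,-1.2,0,-2,28,0,1],
    [-21,-1.9,0,-5,48,0,1],
    [-28,-2.5,0,-8,68,0,1],
    [-34.9,-3.1,0,-12,88,0,1]
  ]
}}

```text
clock: 8.22
tcp_pos: [0.6161, 0.1781, 0.1948]
orientation: [1.784, 1.953, -0.543]
contact_force: [0.6, -0.2, -0.8]
grip_width: 0.0602
gripper_force: 86.6
```

Emit:
{"api": "servo_tool", "payload": {
  "commands": [
    [-5,-0.4,3,-5,22,0,1],
    [-10,-0.9,6,-13,44,0,1],
    [-15,-1.3,9,-20,66,0,1],
    [-15,-1.3,11,-24,80,0,1],
    [-15,-1.3,12,-28,90,0,1]
  ]
}}

```text
clock: 8.63
tcp_pos: [0.5855, 0.2698, 0.1909]
orientation: [1.399, 1.934, -0.671]
contact_force: [1.0, -0.5, 0.9]
grip_width: 0.0604
gripper_force: 86.8
```

Run:
```python
from h import *
M0=side(33.9,50);delta(M0,[518.7,329.5,150]);delta(M0,[518.7,329.5,27.5])
im,d=grab('top');a=cv2.resize(im[110:210,250:400],None,fx=4,fy=4,interpolation=2)
im,d=grab('scene');b=cv2.resize(im[190:290,280:430],None,fx=4,fy=4,interpolation=2);cv2.imwrite('pics/p2.png',np.vstack([a[:300],b[:300]]))
```

```text
turn [-0.3 -2.1 16.5] | 16.6 shift [-66.8  59.7 -40.9] q [-1.14  0.75  0.44  1.56  0.46  1.34 -0.64] t 8.63
turn [-0.3 -2.1 16.5] | 16.6 shift [ -66.8   59.7 -163.4] q [-1.14  0.75  0.44  1.56  0.46  1.34 -0.64] t 8.63
```

View pics/p2.png

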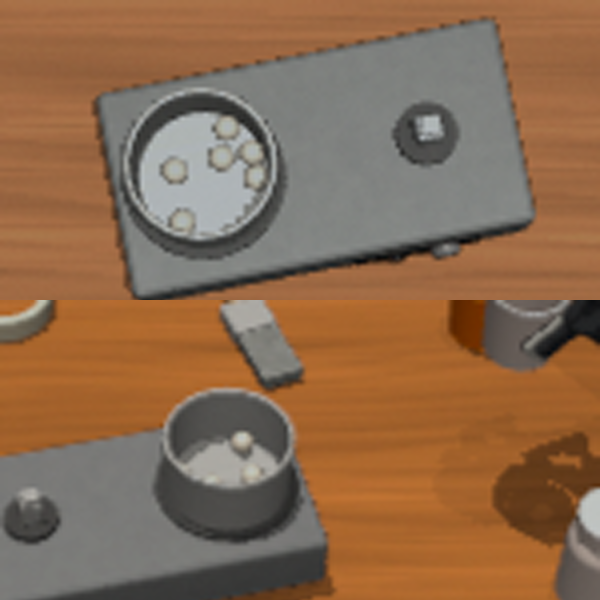

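Six balls are in the jar, at (227,127), (221,157), (252,152), (255,178), (175,170) and (182,220) in the top crop. Now I'll stand the cup back on its old spot.

Emit:
{"api": "servo_tool", "payload": {
  "commands": [
    [0,-0.4,3.5,-14,12,-10,1],
    [0,-0.8,7,-29,26,-30,1],
    [0,-1.2,10.5,-43,39,-50,1],
    [0,-1.7,14,-57,51,-70,1],
    [-0.3,-2.1,16.5,-66,59,-95,1]
  ]
}}

```text
clock: 9.15
tcp_pos: [0.5223, 0.3232, 0.0985]
orientation: [1.104, 2.042, -0.507]
contact_force: [0.0, 0.7, -0.3]
grip_width: 0.0603
gripper_force: 86.8
```

Emit:
{"api": "servo_tool", "payload": {
  "commands": [
    [0,0,0,0,0,-10,1],
    [0,0,0,0,0,-20,1],
    [0,0,0,0,0,-30,1],
    [0,0,0,0,0,-30,1],
    [0,0,0,0,0,-30,1]
  ]
}}

```text
clock: 9.57
tcp_pos: [0.5234, 0.3219, 0.0676]
orientation: [1.104, 2.039, -0.515]
contact_force: [0.7, 0.6, -0.1]
grip_width: 0.0604
gripper_force: 86.8
```

Run:
```python
from h import *
M0=side(33.9,50);M0=R.from_rotvec([1.092,2.052,-.509]).as_matrix();delta(M0,[518.7,329.5,26.5]);print(r.get_obs()['contact_force'])
```

```text
turn [0.2 0.4 0.7] | 0.9 shift [ -4.7   7.6 -41.1] q [-1.31  0.84  0.38  1.77  0.59  1.06 -0.83] t 9.57
[ 0.71188791  0.63639881 -0.11783879]
```

Emit:
{"api": "servo_tool", "payload": {
  "commands": [
    [0,0.2,0.4,-2,3,-12,1],
    [0.2,0.4,0.7,-4,7,-24,1],
    [0.2,0.4,0.7,-4,7,-32,1],
    [0.2,0.4,0.7,-4,7,-37,1],
    [0.2,0.4,0.7,-4,7,-39,1]
  ]
}}

```text
clock: 9.98
tcp_pos: [0.5171, 0.3302, 0.0265]
orientation: [1.087, 2.055, -0.511]
contact_force: [-0.7, -0.7, -0.9]
grip_width: 0.0607
gripper_force: 86.8
```

Emit:
{"api": "servo_tool", "payload": {
  "commands": [
    [0,0,0,0,0,-1,1],
    [0,0,0,0,0,-2,1],
    [0,0,0,0,0,-2,1]
  ]
}}

```text
clock: 10.23
tcp_pos: [0.5178, 0.3302, 0.0263]
orientation: [1.089, 2.054, -0.51]
contact_force: [-1.1, -1.6, 1.8]
grip_width: 0.0605
gripper_force: 86.8
```

Contact is starting (1.8 N), so I'll release slowly and retreat along the tool axis.

Emit:
{"api": "servo_tool", "payload": {
  "commands": [
    [0,0,0,0,0,0,0.3],
    [0,0,0,0,0,0,0.2],
    [0,0,0,0,0,0,0.1],
    [0,0,0,0,0,0,0],
    [0,0,0,0,0,0,0]
  ]
}}

```text
clock: 10.65
tcp_pos: [0.5176, 0.3306, 0.0258]
orientation: [1.088, 2.055, -0.509]
contact_force: [0.2, -0.6, 0.2]
grip_width: 0.0852
gripper_force: 0.0
```

Emit:
{"api": "servo_tool", "payload": {
  "commands": [
    [0,0,0,-5,8,8,0],
    [0,0,0,-14,20,21,0],
    [0,0,0,-26,38,39,0],
    [0,0,0,-38,56,57,0],
    [0,0,0,-48,71,80,0]
  ]
}}

```text
clock: 11.07
tcp_pos: [0.4677, 0.4032, 0.1061]
orientation: [1.087, 2.057, -0.51]
contact_force: [-0.9, -0.8, 0.4]
grip_width: 0.0853
gripper_force: 0.0
```

Run:
```python
from h import *
# observe pose over the spindle/handle: tool down, closing axis perpendicular to handle arm
for az in (117.6,-62.4): delta(toolR([0,0,-1],[np.cos(np.radians(az)),np.sin(np.radians(az)),0]),[450,-250,260])
```

```text
turn [13.5 52.5 77.6] | 94.6 shift [ -17.7 -653.2  153.9] q [-1.4   0.81  0.34  1.67  0.52  1.22 -0.81] t 11.07
turn [ 54.1 -13.9 -89.9] | 105.9 shift [ -17.7 -653.2  153.9] q [-1.4   0.81  0.34  1.67  0.52  1.22 -0.81] t 11.07
```

Emit:
{"api": "servo_tool", "payload": {
  "commands": [
    [5.8,3.9,0,0,5,30,0],
    [11.6,7.8,0,0,5,60,0],
    [17.4,11.7,0,5,0,90,0],
    [23.2,15.6,0,10,-15,120,0],
    [29,19.5,0,20,-45,140,0]
  ]
}}

```text
clock: 11.48
tcp_pos: [0.489, 0.362, 0.2508]
orientation: [1.354, 2.578, -0.16]
contact_force: [2.4, 0.3, -0.7]
grip_width: 0.0861
gripper_force: 0.0
```

Emit:
{"api": "servo_tool", "payload": {
  "commands": [
    [5.8,3.9,0,20,-40,10,0],
    [12.5,8.4,0,40,-80,10,0],
    [12.5,8.4,0,60,-120,10,0],
    [12.5,8.4,0,80,-160,10,0],
    [12.5,8.4,0,95,-195,10,0]
  ]
}}

```text
clock: 11.9
tcp_pos: [0.5803, 0.1701, 0.2572]
orientation: [-1.472, -2.773, -0.006]
contact_force: [0.6, 1.0, -1.0]
grip_width: 0.0854
gripper_force: 0.0
```

Emit:
{"api": "servo_tool", "payload": {
  "commands": [
    [0,0,-7,20,-40,0,0],
    [0,0,-14,35,-80,0,0],
    [0,0,-21,50,-120,0,0],
    [0,0,-28,55,-160,0,0],
    [0,0,-35,60,-195,0,0]
  ]
}}

```text
clock: 12.32
tcp_pos: [0.6397, -0.024, 0.2566]
orientation: [-2.242, -2.198, -0.005]
contact_force: [0.3, -1.3, -0.5]
grip_width: 0.0852
gripper_force: 0.0
```

Run:
```python
from h import *
az=-50;delta(toolR([0,0,-1],[np.cos(np.radians(az)),np.sin(np.radians(az)),0]),[650,-100,240])
```

```text
turn [ -0.2   0.2 -48.9] | 48.9 shift [ 10.3 -76.  -16.6] q [-0.38  0.42  0.44  1.64 -0.2   1.12  0.09] t 12.32
```

Emit:
{"api": "servo_tool", "payload": {
  "commands": [
    [0,0,-7,2,-16,0,0],
    [0,0,-14,4,-32,-5,0],
    [0,0,-21,6,-48,-10,0],
    [0,0,-28,8,-64,-15,0],
    [0,0,-35,10,-78,-17,0]
  ]
}}

```text
clock: 12.73
tcp_pos: [0.6491, -0.1006, 0.2388]
orientation: [-2.799, -1.422, -0.005]
contact_force: [0.4, 0.0, -0.6]
grip_width: 0.0854
gripper_force: 0.0
```

Emit:
{"api": "servo_tool", "payload": {
  "commands": [
    [0,0,-7,0,0,0,0],
    [0,0,-14,0,0,0,0],
    [0,0,-14,0,0,0,0],
    [0,0,-14,0,0,0,0],
    [0,0,-14,0,0,0,0]
  ]
}}

```text
clock: 13.15
tcp_pos: [0.6495, -0.0994, 0.2391]
orientation: [-2.947, -1.085, -0.006]
contact_force: [-0.8, 0.7, -0.2]
grip_width: 0.0852
gripper_force: 0.0
```

Run:
```python
from h import *
print(r.get_obs()['tcp_pos'],r.get_obs()['qvel'].round(3))
im,d=grab('wrist');np.savez('spin.npz',**np.load('wrist.npz'))
f,cx,cy,M,c=cam('wrist');print(f)
p=np.linalg.inv(M)@[.6585,-.1009,.092,1];u=cx+f*p[0]/-p[2];v=cy-f*p[1]/-p[2];print(u,v,-p[2])
u,v=int(u),int(v);u0=max(u-60,0);v0=max(v-60,0)
cv2.imwrite('pics/s1.png',cv2.resize(im[v0:v0+120,u0:u0+120],None,fx=5,fy=5,interpolation=2)[:600]);print(u0,v0)
P=cloud('wrist');Q=P[v-70:v+70,max(u-70,0):u+70].reshape(-1,3);z=Q[:,2]
print('z hist',np.histogram(z,bins=np.arange(.05,.1,.003)))
for lo,hi in((.089,.098),(.083,.089),(.0645,.069)):
    q=Q[(z>lo)&(z<hi)];q=q[np.hypot(q[:,0]-.6585,q[:,1]+.1)<.03];print(lo,len(q),q.mean(0).round(4),cv2.minAreaRect((q[:,:2]*1000).astype(np.float32)) if len(q)>4 else '')
```

```text
[ 0.64948842 -0.09937561  0.23908034] [ 0.006 -0.001 -0.     0.001  0.001 -0.004 -0.012]
318.09740386689583
333.3708543042993 178.47178632775527 0.29442379813756014
273 118
z hist (array([   6,   84, 7859, 6776,  592,  536,   10,   12,    8,   13,   12,
         97,   22,  152,   17,    0]), array([0.05 , 0.053, 0.056, 0.059, 0.062, 0.065, 0.068, 0.071, 0.074,
       0.077, 0.08 , 0.083, 0.086, 0.089, 0.092, 0.095, 0.098]))
0.089 169 [ 0.6584 -0.1003  0.0909] ((658.3156127929688, -100.32301330566406), (11.984760284423828, 12.193123817443848), 11.15401554107666)
0.083 119 [ 0.6597 -0.0992  0.0852] ((658.2984008789062, -100.49380493164062), (16.32080078125, 15.954622268676758), 11.168882369995117)
0.0645 821 [ 0.6589 -0.0998  0.0653] ((658.5263671875, -100.5190200805664), (42.15924072265625, 43.29813003540039), 40.27510070800781)
```

View pics/s1.png

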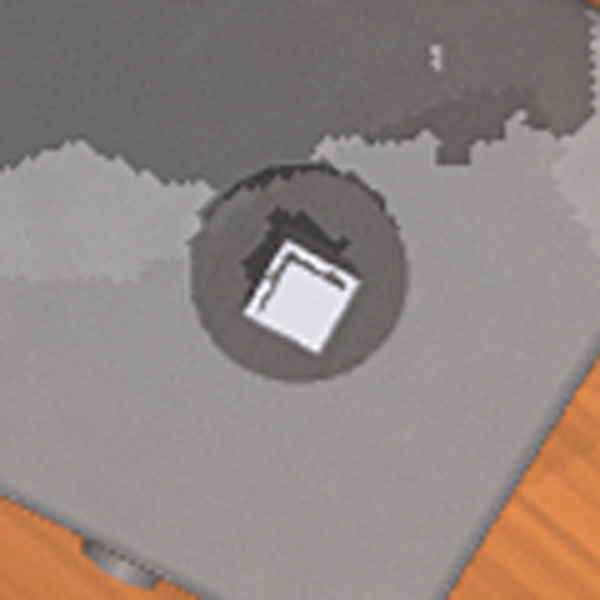

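The spindle shows sharply in the crop at (302,297). Depth puts it at (658.4, -100.4) mm with yaw 11.15°, which agrees with the top camera. Next is the handle.

Emit:
{"api": "servo_tool", "payload": {
  "commands": [
    [0,0,-3,-22,-33,0,0],
    [0,0,-6,-44,-66,0,0],
    [0,0,-9,-66,-99,0,0],
    [0,0,-12,-90,-133,0,0],
    [0,0,-12.8,-112,-166,-5,0]
  ]
}}

```text
clock: 13.62
tcp_pos: [0.5365, -0.2677, 0.2348]
orientation: [3.052, 0.743, 0.008]
contact_force: [0.0, -0.5, 0.2]
grip_width: 0.0854
gripper_force: 0.0
```

Emit:
{"api": "servo_tool", "payload": {
  "commands": [
    [0,0,0,-20,-28,-10,0],
    [0,0,0,-38,-54,-15,0],
    [0,0,0,-38,-54,-20,0],
    [0,0,0,-38,-54,-20,0],
    [0,0,0,-38,-54,-20,0]
  ]
}}

```text
clock: 14.03
tcp_pos: [0.4999, -0.3194, 0.2138]
orientation: [-3.051, -0.746, -0.006]
contact_force: [0.2, 0.4, 0.3]
grip_width: 0.0854
gripper_force: 0.0
```

Run:
```python
from h import *
im,d=grab('wrist');cv2.imwrite('pics/hd.png',im)
P=cloud('wrist');Q=P.reshape(-1,3);z=Q[:,2]
o=r.get_obs();print(o['tcp_pos'],np.median(z[(z>-.01)&(z<.01)]))
def mr(m):
    q=Q[m];return len(q),[np.round(x,1) for x in cv2.minAreaRect((q[:,:2]*1000).astype(np.float32))],q.mean(0).round(4)
w=(np.abs(Q[:,0]-.47)<.12)&(np.abs(Q[:,1]+.34)<.09)
print('hub',mr(w&(z>.029)&(z<.038)&(np.hypot(Q[:,0]-.501,Q[:,1]+.321)<.03)))
print('grip',mr(w&(z>.045)&(z<.058)));print('all',mr(w&(z>.012)&(z<.06)))
c1=np.array(mr(w&(z>.029)&(z<.038)&(np.hypot(Q[:,0]-.501,Q[:,1]+.321)<.03))[1][0]);c2=np.array(mr(w&(z>.045)&(z<.058))[1][0]);dd=c1-c2;print('yaw',np.degrees(np.arctan2(dd[1],dd[0])),np.linalg.norm(dd))
az=-62.4;delta(toolR([0,0,-1],[np.cos(np.radians(az)),np.sin(np.radians(az)),0]),[c1[0],c1[1],7])
```

```text
[ 0.50058743 -0.31888663  0.21392875] -0.0009881628293809674
hub (744, [array([ 501.2, -321.7]), array([33.8, 33.5]), np.float64(27.2)], array([ 0.5016, -0.3213,  0.0329]))
grip (233, [array([ 428.9, -358.8]), array([16.7, 16.7]), np.float64(73.4)], array([ 0.4298, -0.3586,  0.0514]))
all (1947, [array([ 468.6, -338.4]), array([107.1,  33.6]), np.float64(27.4)], array([ 0.4741, -0.3357,  0.0319]))
yaw 27.164159671914703 81.26315278156517
turn [-0.1  0.2  0.1] | 0.3 shift [   0.6   -2.8 -206.9] q [-0.09  0.44  0.74  1.81 -0.34  1.02 -0.31] t 14.08
```

View pics/hd.png

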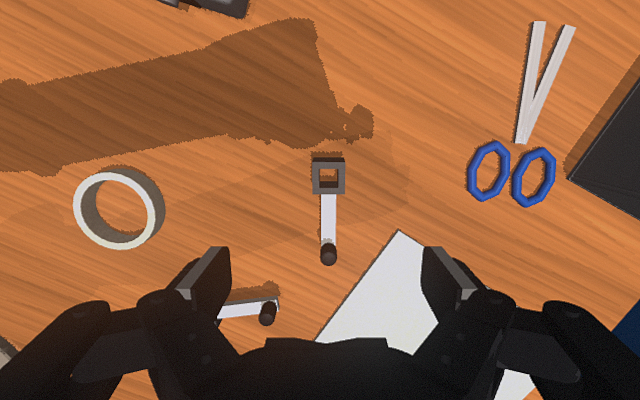

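The wrist view shows the hub at (328,176) with its arm running straight down the picture to the grip at (328,255). Hub centre is (501.2, -321.7) mm, yaw 27.2°. The tape at (120,208) and scissors at (512,175) are well clear, so I'll go down and grip.

Emit:
{"api": "servo_tool", "payload": {
  "commands": [
    [0,0,-0.4,0.5,-2.8,-35,0],
    [0,0,-0.4,0.5,-2.8,-75,0],
    [0,0,-0.4,0.5,-2.8,-115,0],
    [0,0,-0.4,0.5,-2.8,-150,0],
    [0,0,-0.4,0.5,-2.8,-175,0]
  ]
}}

```text
clock: 14.5
tcp_pos: [0.5005, -0.3201, 0.0357]
orientation: [-3.051, -0.739, -0.003]
contact_force: [-0.7, -0.3, -0.6]
grip_width: 0.0855
gripper_force: 0.0
```

Emit:
{"api": "servo_tool", "payload": {
  "commands": [
    [0,0,0,0,0,-12,0],
    [0,0,0,0,0,-22,0],
    [0,0,0,0,0,-28,0],
    [0,0,0,0,0,-30,0],
    [0,0,0,0,0,-30,0]
  ]
}}

```text
clock: 14.92
tcp_pos: [0.5008, -0.3232, 0.0096]
orientation: [3.054, 0.733, 0.007]
contact_force: [-0.4, 0.4, -0.3]
grip_width: 0.0854
gripper_force: 0.0
```

Run:
```python
from h import *
az=-62.8;delta(toolR([0,0,-1],[np.cos(np.radians(az)),np.sin(np.radians(az)),0]),[501.2,-321.7,8])
```

```text
turn [-0.   0.3  0.2] | 0.3 shift [ 0.4  1.5 -1.6] q [ 0.08  0.71  0.54  1.93 -0.58  0.66 -0.13] t 14.92
```

Emit:
{"api": "servo_tool", "payload": {
  "commands": [
    [0,0,0,0.4,1.5,-1,0],
    [0,0,0,0.4,1.5,-1,0.4],
    [0,0,0,0.4,1.5,-1,0.6],
    [0,0,0,0.4,1.5,-1,1],
    [0,0,0,0.4,1.5,-1,1]
  ],
  "force": 80
}}

```text
clock: 15.33
tcp_pos: [0.5005, -0.3215, 0.0081]
orientation: [3.055, 0.733, 0.006]
contact_force: [0.1, -1.0, -0.0]
grip_width: 0.0383
gripper_force: 0.0
```

Emit:
{"api": "servo_tool", "payload": {
  "commands": [
    [0,0,0,0,0,0,1],
    [0,0,0,0,0,0,1],
    [0,0,0,0,0,0,1]
  ]
}}

```text
clock: 15.58
tcp_pos: [0.5007, -0.3219, 0.0084]
orientation: [3.055, 0.732, 0.007]
contact_force: [-0.1, 1.0, 6.8]
grip_width: 0.0329
gripper_force: 80.1
```

Run:
```python
from h import *
o=r.get_obs();M=R.from_rotvec(o['orientation']).as_matrix();print(o['tcp_pos'],M[:,1],np.degrees(np.arctan2(M[1,1],M[0,1])),M[:,2],o['grip_width'])
im,d=grab('wrist')
P=cloud('wrist');Q=P.reshape(-1,3);z=Q[:,2]
q=Q[(z>.047)&(z<.058)&(np.hypot(Q[:,0]-.429,Q[:,1]+.359)<.02)];print(len(q), cv2.minAreaRect((q[:,:2]*1000).astype(np.float32)) if len(q)>3 else '')
```

```text
[ 0.50065839 -0.3218513   0.00835591] [ 0.45337796 -0.89131741  0.00130117] -63.039357489220926 [ 4.13633183e-03  6.44170089e-04 -9.99991238e-01] 0.03289173912773738
0
```

Emit:
{"api": "servo_tool", "payload": {
  "commands": [
    [0,0,0,0,0,20,1],
    [0,0,0,0,0,50,1],
    [0,0,-2,5,8,85,1],
    [0,0,-5,18,26,115,1],
    [0,0,-8,36,51,130,1]
  ]
}}

```text
clock: 16.05
tcp_pos: [0.5358, -0.2737, 0.1415]
orientation: [3.098, 0.504, 0.01]
contact_force: [0.3, -0.5, -1.1]
grip_width: 0.0327
gripper_force: 79.9
```

Emit:
{"api": "servo_tool", "payload": {
  "commands": [
    [0,0,-3,22,31,0,1],
    [0,0,-6,45,64,0,1],
    [0,0,-7.8,70,98,0,1],
    [0,0,-7.8,95,134,0,1],
    [0,0,-7.8,121,170,0,1]
  ]
}}

```text
clock: 16.47
tcp_pos: [0.6546, -0.1026, 0.1374]
orientation: [-3.127, -0.306, -0.004]
contact_force: [1.0, -0.8, -1.4]
grip_width: 0.0327
gripper_force: 79.8
```

Emit:
{"api": "servo_tool", "payload": {
  "commands": [
    [0,0,0,0,0,0,1],
    [0,0,0,0,0,0,1]
  ]
}}

```text
clock: 16.63
tcp_pos: [0.6554, -0.1005, 0.1365]
orientation: [-3.125, -0.316, -0.004]
contact_force: [-0.1, -1.0, -1.0]
grip_width: 0.0329
gripper_force: 79.8
```

Run:
```python
from h import *
a=np.radians(-78.85);delta(toolR([0,0,-1],[np.cos(a),np.sin(a),0]),[657.9,-100.5,115])
im,d=grab('wrist')
P=cloud('wrist');Q=P.reshape(-1,3);z=Q[:,2];hz=r.get_obs()['tcp_pos'][2]-.0084
t=np.load('wrist.npz')['p'];w=np.hypot(Q[:,0]-t[0],Q[:,1]-t[1])<.1
for nm,m in(('hub',w&(z>hz+.0295)&(z<hz+.038)&(np.hypot(Q[:,0]-t[0],Q[:,1]-t[1])<.03)),('grip',w&(z>hz+.045)&(z<hz+.06))):
    q=Q[m];print(nm,len(q),cv2.minAreaRect((q[:,:2]*1000).astype(np.float32)) if len(q)>4 else '')
cv2.imwrite('pics/f1.png',im)
```

```text
turn [-0.1  0.1 -0.4] | 0.4 shift [  2.5  -0.  -21.5] q [-0.44  0.66  0.74  1.71 -0.52  0.98 -0.87] t 16.63
hub 5071 ((655.6421508789062, -100.6451187133789), (35.754310607910156, 58.67766571044922), 13.23741340637207)
grip 3363 ((655.2823486328125, -100.85054016113281), (27.014413833618164, 98.89740753173828), 11.630433082580566)
```

View pics/f1.png

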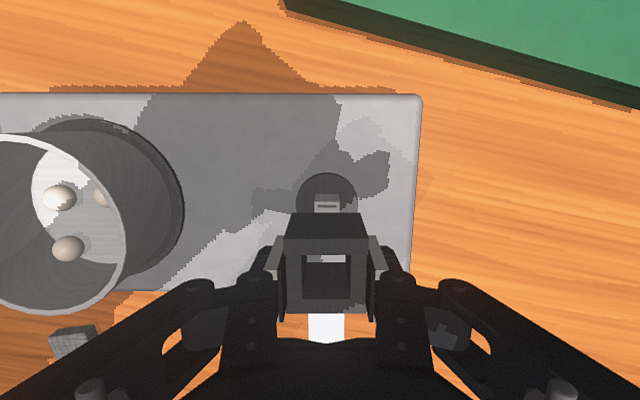

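The handle is held square, bore at (326,275), and the spindle tip is in line beyond it at (326,205). I'll correct the position and lower to just above the spindle.

Emit:
{"api": "servo_tool", "payload": {
  "commands": [
    [0,0,-0.4,2.5,0,-5,1],
    [0,0,-0.4,2.5,0,-15,1],
    [0,0,-0.4,2.5,0,-25,1],
    [0,0,-0.4,2.5,0,-30,1],
    [0,0,-0.4,2.5,0,-30,1]
  ]
}}

```text
clock: 17.1
tcp_pos: [0.655, -0.1052, 0.1055]
orientation: [-3.127, -0.293, 0.0]
contact_force: [-0.6, 0.2, -1.7]
grip_width: 0.0325
gripper_force: 79.8
```

Run:
```python
from h import *
a=np.radians(-78.85);delta(toolR([0,0,-1],[np.cos(a),np.sin(a),0]),[657.9,-100.5,75])
```

```text
turn [-0.  -0.   0.4] | 0.4 shift [  2.9   4.7 -30.5] q [-0.41  0.7   0.71  1.72 -0.55  0.93 -0.86] t 17.1
```

Emit:
{"api": "servo_tool", "payload": {
  "commands": [
    [0,0,0.4,2.9,4.7,0,1],
    [0,0,0.4,2.9,4.7,0,1],
    [0,0,0.4,2.9,4.7,0,1],
    [0,0,0.4,2.9,4.7,0,1]
  ]
}}

```text
clock: 17.43
tcp_pos: [0.6599, -0.1, 0.1082]
orientation: [3.126, 0.306, 0.007]
contact_force: [0.4, -0.4, -2.0]
grip_width: 0.0326
gripper_force: 79.8
```

Run:
```python
from h import *
a=np.radians(-78.85);delta(toolR([0,0,-1],[np.cos(a),np.sin(a),0]),[657.9,-100.5,75])
```

```text
turn [-0.   0.2 -0. ] | 0.2 shift [ -2.   -0.5 -33.2] q [-0.42  0.7   0.71  1.71 -0.55  0.93 -0.86] t 17.43
```

Emit:
{"api": "servo_tool", "payload": {
  "commands": [
    [0,0,0,-2,-0.5,0,1],
    [0,0,0,-2,-0.5,-2,1],
    [0,0,0,-2,-0.5,-4,1],
    [0,0,0,-2,-0.5,-4,1]
  ]
}}

```text
clock: 17.77
tcp_pos: [0.6572, -0.1006, 0.1033]
orientation: [-3.127, -0.306, -0.004]
contact_force: [0.1, 0.2, -1.6]
grip_width: 0.0328
gripper_force: 79.8
```

Run:
```python
from h import *
a=np.radians(-78.85);delta(toolR([0,0,-1],[np.cos(a),np.sin(a),0]),[657.9,-100.5,75])
```

```text
turn [-0.   0.2 -0. ] | 0.2 shift [  0.7   0.1 -28.3] q [-0.42  0.7   0.71  1.72 -0.56  0.93 -0.86] t 17.77
```

Aligned to within 1 mm. I'll lower in small steps and watch the force.

Emit:
{"api": "servo_tool", "payload": {
  "commands": [
    [0,0,0,0.7,0,-3,1],
    [0,0,0,0.7,0,-6,1],
    [0,0,0,0.7,0,-8,1],
    [0,0,0,0.7,0,-10,1],
    [0,0,0,0.7,0,-10,1]
  ]
}}

```text
clock: 18.18
tcp_pos: [0.6579, -0.1005, 0.0931]
orientation: [3.127, 0.306, 0.004]
contact_force: [-0.6, 0.6, -1.2]
grip_width: 0.0326
gripper_force: 79.8
```

Run:
```python
from h import *
a=np.radians(-78.85);delta(toolR([0,0,-1],[np.cos(a),np.sin(a),0]),[657.9,-100.5,75])
```

```text
turn [-0.   0.1 -0. ] | 0.1 shift [ -0.    0.  -18.1] q [-0.41  0.72  0.7   1.73 -0.57  0.91 -0.85] t 18.18
```

Emit:
{"api": "servo_tool", "payload": {
  "commands": [
    [0,0,0,0,0,-4,1],
    [0,0,0,0,0,-8,1],
    [0,0,0,0,0,-12,1],
    [0,0,0,0,0,-15,1],
    [0,0,0,0,0,-16,1]
  ]
}}

```text
clock: 18.6
tcp_pos: [0.6578, -0.1005, 0.0769]
orientation: [-3.127, -0.306, -0.004]
contact_force: [-0.3, 0.2, -1.9]
grip_width: 0.0326
gripper_force: 79.8
```

Emit:
{"api": "servo_tool", "payload": {
  "commands": [
    [0,0,0,0,0,-1,1],
    [0,0,0,0,0,-2,1],
    [0,0,0,0,0,-2.5,1]
  ]
}}

```text
clock: 18.85
tcp_pos: [0.6583, -0.1007, 0.0752]
orientation: [3.126, 0.306, 0.005]
contact_force: [0.4, -0.2, -1.2]
grip_width: 0.0329
gripper_force: 79.8
```

Emit:
{"api": "servo_tool", "payload": {
  "commands": [
    [0,0,0,0,0,-1,1],
    [0,0,0,0,0,-1.5,1],
    [0,0,0,0,0,-2,1],
    [0,0,0,0,0,-2,1]
  ]
}}

```text
clock: 19.18
tcp_pos: [0.6584, -0.1007, 0.0744]
orientation: [-3.126, -0.306, -0.006]
contact_force: [-3.1, 1.5, 6.9]
grip_width: 0.0326
gripper_force: 81.0
```

Contact at the collar, at the expected height of 74.4 mm. I'll release, back straight up and check.

Emit:
{"api": "servo_tool", "payload": {
  "commands": [
    [0,0,0,0,0,0,0.4],
    [0,0,0,0,0,0,0.2],
    [0,0,0,0,0,0,0],
    [0,0,0,0,0,0,0],
    [0,0,0,0,0,0,0]
  ]
}}

```text
clock: 19.6
tcp_pos: [0.6582, -0.1007, 0.0731]
orientation: [3.126, 0.306, 0.005]
contact_force: [0.1, 0.3, -0.2]
grip_width: 0.0852
gripper_force: 0.0
```

Emit:
{"api": "servo_tool", "payload": {
  "commands": [
    [0,0,0,0,0,10,0],
    [0,0,0,0,0,30,0],
    [0,0,0,0,0,60,0],
    [0,0,0,0,0,95,0],
    [0,0,0,0,0,130,0]
  ]
}}

```text
clock: 20.02
tcp_pos: [0.6578, -0.1008, 0.205]
orientation: [3.126, 0.305, 0.004]
contact_force: [1.6, 0.1, -0.1]
grip_width: 0.0854
gripper_force: 0.0
```

Emit:
{"api": "servo_tool", "payload": {
  "commands": [
    [0,0,0,0,0,20,0],
    [0,0,0,0,0,30,0],
    [0,0,0,0,0,30,0],
    [0,0,0,0,0,30,0]
  ]
}}

```text
clock: 20.35
tcp_pos: [0.6579, -0.1003, 0.2328]
orientation: [-3.126, -0.306, -0.005]
contact_force: [0.1, -0.2, -0.8]
grip_width: 0.0853
gripper_force: 0.0
```

Run:
```python
from h import *
im,d=grab('wrist');cv2.imwrite('pics/e1.png',im)
P=cloud('wrist');Q=P.reshape(-1,3);z=Q[:,2]
def zz(n,m): print(n,m.sum(),Q[m].mean(0).round(4),np.round(np.percentile(z[m],[5,50,95]),4))
rr=np.hypot(Q[:,0]-.6584,Q[:,1]+.1004)
m=(rr<.025)&(z>.096)&(z<.11);zz('hubtop',m);print(cv2.minAreaRect((Q[m][:,:2]*1000).astype(np.float32)))
g=(np.hypot(Q[:,0]-.578,Q[:,1]+.116)<.012);zz('griptop',g&(z>.11));zz('deck',(rr>.04)&(rr<.06)&(z<.068)&(z>.05))
im,d=grab('top')
P=cloud('top');Q=P[175:215,175:220].reshape(-1,3);m=Q[:,2]>.058
print('cup',cv2.minAreaRect((Q[m][:,:2]*1000).astype(np.float32)),np.percentile(Q[m][:,2],[10,50,90]))
im2,_=grab('scene');cv2.imwrite('pics/e2.png',np.hstack([cv2.resize(im[100:260,180:380],(400,320)),cv2.resize(im2[170:290,250:450],(400,240))] if 0 else [cv2.resize(im[100:260,180:380],(400,320)),cv2.resize(im2[160:320,250:450],(400,320))]))
print(r.get_obs()['clock'])
```

```text
hubtop 975 [ 0.6596 -0.1007  0.0989] [0.0976 0.0989 0.1   ]
((658.8614501953125, -100.73121643066406), (34.2217903137207, 34.00404357910156), 11.680059432983398)
griptop 321 [ 0.5806 -0.1165  0.1171] [0.112  0.1179 0.1192]
deck 5718 [ 0.6643 -0.0992  0.0589] [0.0577 0.0589 0.0601]
cup ((475.54217529296875, 184.25579833984375), (391.0953369140625, 62.325347900390625), 78.09331512451172) [0.06232144 0.068464   0.07324486]
20.5
```

View pics/e2.png

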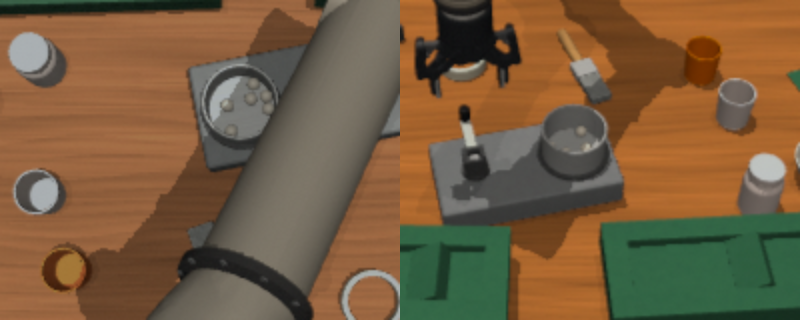

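Hub top is 40 mm above the deck, which means fully seated. The white cup stands upright and empty at (37,190), and the six balls lie in the jar around (250,100). Handing in.

```bash
python3 -c "
from bench import r
print(r.hand_in())"
```

```text
the job is handed in; nothing more can be done
None
```

All six balls are in the mill jar, the empty white cup stands upright at its old spot, and the farther handle is seated on the spindle collar with its arm pointing toward the robot; handed in at about 20.5 s of the 72 s allowed (no verdict was returned).

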